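# Hook the peg basket out from under the drying rack

### The arm

A 6-joint arm with a two-finger parallel gripper is mounted at the origin on the work surface. World frame = base frame: x ahead of the robot, y to its left, z up, the work surface at z = 0. Lengths are in mm, angles in degrees, forces in N, time in s.
With the tool pointing down it reaches from about 300 to 850 mm from the base axis. Payload 4.2 kg.
Tool frame: the origin (TCP) lies on the centre line of the jaws, within the pads' length; the fingertips stand 14 mm ahead of it and the grasp point (between the pads) lies 5 mm behind it; z points along the fingers, y is the line along which they close (so a half turn about z gives the same grasp; the last joint's range is limited). The gripper opens to 91 mm and grips with 3 to 60 N. Pads are 32 mm wide; open, the fingers measure 118 mm over their backs; the gripper's body (76 mm by 178 mm) begins 60 mm behind the grasp point.
Start: joints at [-72.422, 18.312, 89.639, -0, 72.044, -1.146], TCP at [184.586, -544.582, 227.976] pointing down, gripper open.
Joint ranges: [-177.97, 177.97], [-48.28, 115.42], [12.27, 149.76], [-77.06, 257.06], [2.81, 150.46], [-146.56, 146.56]. Speed limits (degrees/s): [147.25, 147.25, 180, 180, 180, 180].

### API

Orientations are given as [roll, pitch, yaw] about the fixed x, y, z axes, in that order (R = Rz(yaw) Ry(pitch) Rx(roll)).
In Python, from workcell import env gives the robot as it stands.
- The arm moves only by the tool arm_command, never from a script. Its argument "motion" is a list of rows, each an object with "offset": the shift along the tool's x, y, z in m, a list of three; "spin": the turn about the tool's z in rad. In form: [{"offset": [tx, ty, tz], "spin": spin}, ...]. A call has 1 to 5 rows; each row shifts and turns the commanded pose from where the row before left it, along the tool's axes as they then stand; what a row does not reach is not made up. A row lasts 1/8 s, in which the tool goes at most 62.5 mm and 10.7 degrees, less where a joint would pass 70% of its speed; a pose out of reach is approached as far as the arm can. A call with a gripper value outside its range is refused whole. "jaw" is the finger opening in m, from 0 to 0.0912, set as the call begins (left out, the last holds). The fingers move at their own pace and stop on an object; "newtons" is the grip in N (left out, the last holds). Time passes only in rows, so rows that do not move let the fingers close. It gives the time, the measured TCP pose, the force, the opening and the grip force at its end, in the units of the state.
- env.state(): the state, without advancing time (a new reading comes with each control period).
- env.grab_frame(name): name is "side" or "top" or "wrist"; returns (picture, depth): 480x640x3 uint8, blue, green, red; 480x640 float32, mm along the optical axis (not along the pixel's ray), 0 where there is no reading.
- env.camera_model(name): a dict with "fx", "fy", "cx", "cy" (pixels), "eye" and "rotation" of the camera in the world; the wrist camera has in their place "hand_eye" (4x4, takes a point from camera to tool coordinates, whose origin is the TCP and whose axes are the flange's). Camera axes: x right, y down, z forward; pixel columns grow to the right and rows downward; lengths in mm; the calibration is good to about 2 mm. A picture is of the moment at which its call begins: read the wrist's pose just before it. camera_model takes no time and is no camera call.
- env.job_done(): hands the job in; it is judged then, once.
Trained networks look in the newest picture that a camera, given by its name, has taken for a name from the list of things; names that differ only in an ending like _2 or _b are one class to them, and where a whole thing is asked for, a point or a joint stands for the part that bears it (a point fixed in the world has none). Each returns a list of dicts, best first, with "score" (0 to 1); they miss things now and then, are a little off and sometimes report something else, mostly with a low value. They report only what shows in the picture. A call takes as long as a camera call. They do not tell look-alikes from the thing itself.
- env.boxes_of(camera, target): "bbox" ([left, top, right, bottom] in pixels, round what is visible of it).
- env.pinpoint(camera, target): "location" ([column, row] in pixels: a listed point, or the origin of a listed thing).
The state is a dict: "time_s": time; "qpos": joint angles; "qvel": joint speeds; "effort": joint torques, N m; "ee_pos": TCP position; "ee_rot": TCP orientation; "force": force on the tool from outside, world axes, zero at the start; "torque": the same for the moment, N m; "gripper_width": finger opening in mm; "gripper_force": force on a finger pad.
Only numpy, scipy, OpenCV 4.12 (cv2) and the standard library are available. Lean on these libraries where they do the work, as an engineer would, in place of code of your own. Each camera call takes 0.05 s, during which the arm holds its last target. There are 200 camera calls.

### The job

The blue peg basket stands under the wire drying rack, where the gripper does not fit: pick up the orange-handled hook and, touching the basket only with the hook, drag it out of the rack's open front until all of it stands upright on the table a few centimetres clear in front of the rack. Then lay the hook back on the middle of its dark wooden block, right way up with the steel end hanging over the edge. Leave the white basket and everything else where they are.

Things in the scene. Friction and masses are not known exactly. Their poses are not given: they have to be found in the camera images.
- rack: fixed white wire drying rack on the left, 380 mm wide (y), 220 deep (x). Origin: centre of its footprint on the table. Top wires 210 mm up (clear height 204 below), cross wires 48 mm apart; legs of 5 mm radius at x +-110, y +-190; open between them. Its -x side is the front, facing the table's middle (about world -y), front bar at x -110. Place and yaw vary.
- blue_basket: loose open blue square basket, 100 x 100 x 75 mm high, walls 4 mm, 0.2 to 0.35 kg, pegs fixed to its floor (tops 16 mm up). Origin: centre of underside; x, y square to the walls, x within 0.2 rad of the rack's x, z up. Starts under the rack, front (-x) wall 25 to 80 mm behind the front bar, in either half (swapped with the white one).
- white_basket: the same basket in white, under the other half of the rack, 40 to 100 mm beside the blue one; to be left alone
- hook_grip (a point): centre of the hook tool's orange handle, 120 mm long (x), 26 wide (y), 46 tall (z); grip it across its width. 0.22 kg, loose. A steel rod, radius 5 mm, leaves its +x end at mid height and bends square down (-z) 200 mm from this point; the tip is 60 mm below this point. x points to the hook end, z up. Balance point 15 mm towards the hook. Starts lying on the wooden block.
- hook_tip (a point): lower end of the bent-down rod of the hook tool, at x = 200, z = -60 mm from hook_grip; same axes
- hook_stand: fixed dark wooden block on the table on the robot's right, 160 mm long (x), 80 mm wide (y), 50 mm high, flat-topped. Origin: centre of its underside. The hook's home: the handle lies along its x, hook end towards +x, hook_grip then 73 mm above this origin. Place and yaw vary.
- detergent: tall white and blue detergent bottle, 84 mm across, 210 mm high, standing at the far side of the table; bystander, origin at the centre of its underside
- softener: green softener bottle, 72 mm across, 190 mm high, standing at the far side; bystander, origin at the centre of its underside
- stain_jar: yellow jar, 80 mm across, 100 mm high; bystander, origin at the centre of its underside
- mug: red mug, 80 mm across, 90 mm high; bystander, origin at the centre of its underside
- brush: scrubbing brush lying on the right of the table; bystander, origin at its underside
There are look-alikes about, which are no part of the job. Leave any pink look-alike of the blue_basket alone.

How it is judged (in metres and radians):
On the way, in this order (a step that is already met when the one before it is completed fails the run):
1. the blue basket is on the move, dragged by the hook tool touching it (contact force between hook and blue_basket above 0.2 N and distance of blue_basket from where it was at the start of the episode above 0.02 m), for 0.1 s.
2. the blue basket is out in front of the rack (centre more than 165 mm in front of the rack's centre) (x of blue_basket in the frame of rack below -0.165 m), for 0.2 s.
At the end, for the whole second after the job is handed in: Blue basket upright (0.1 rad) and at rest on the table, its centre 165 to 400 mm in front of the rack's centre, within 250 mm sideways. Hook flat (0.1 rad), right way up on its block, handle centre within 40 mm along and 30 mm across of the block's centre, not touching the basket (x of blue_basket in the frame of rack between -0.4 and -0.165 m and y of blue_basket in the frame of rack between -0.25 and 0.25 m and height (world z) of blue_basket below 0.01 m and angle between each of blue_basket, hook_grip's own z axis and vertical below 0.1 rad and linear speed of blue_basket below 0.02 m/s and x of hook_grip in the frame of hook_stand between -0.04 and 0.04 m and y of hook_grip in the frame of hook_stand between -0.03 and 0.03 m and z of hook_grip in the frame of hook_stand between 0.065 and 0.081 m and contact force between hook and blue_basket below 0.1 N).
It fails at once if the robot itself touches the blue basket (contact force between the arm and blue_basket above 0.5 N).
It fails at once if a finger touches the blue basket (contact force between the fingers and blue_basket above 0.5 N).
It fails at once if the blue basket is tipped by more than 0.4 rad (angle between blue_basket's own z axis and vertical above 0.4 rad).
It fails at once if the white basket is moved by more than 25 mm (distance of white_basket from where it was at the start of the episode above 0.025 m).
It fails at once if another bystander is moved by more than 40 mm (distance of any of detergent, softener, stain_jar, mug, brush from where it was at the start of the episode above 0.04 m).
It also fails if it takes over 56 s, if anything falls off the work surface, if the arm or the gripper's body presses on something with over 40 N, if the wrist force passes 120 N, or if a joint passes its speed limit or range.

## Working session

There is one attempt and no reset: what is moved stays moved. The work goes in short steps, Python scripts to look and compute and a tool call to move; the robot and the scene stay as the last step left them, time stands still between calls to the robot, and variables do not carry over. Pictures are saved under pics/ and viewed, at most 10 in all, crops included, and the job is handed in when it is done.

Besides the shell and the picture viewer there is one more tool, called after ">>>" by a JSON object that holds its "op" and its "data". arm_command: Moves the arm, as the interface text tells. Its arguments: {"type":"object","properties":{"motion":{"type":"array"},"jaw":{"type":"number"},"newtons":{"type":"number"}},"required":["motion"]}

```bash
mkdir -p pics
cat > h.py <<'E'
import numpy as np, cv2
from workcell import env
from scipy.spatial.transform import Rotation as R
def grab(n):
    s=env.state(); p,d=env.grab_frame(n); c=env.camera_model(n)
    if n=='wrist':
        T=np.eye(4);T[:3,:3]=R.from_euler('xyz',s['ee_rot'],degrees=True).as_matrix();T[:3,3]=s['ee_pos']
        T=T@np.array(c['hand_eye'])
    else:
        T=np.eye(4);T[:3,:3]=np.array(c['rotation']);T[:3,3]=c['eye']
    return p,d,c,T
def cloud(d,c,T):
    v,u=np.mgrid[:480,:640]
    P=np.stack([(u-c['cx'])/c['fx']*d,(v-c['cy'])/c['fy']*d,d],-1)
    return P@T[:3,:3].T+T[:3,3]
E
python3 - <<'E'
from h import *
print(env.state())
for n in('side','top'):
    p,d,c,T=grab(n); cv2.imwrite(f'pics/{n}.png',p); np.savez(f'{n}.npz',p=p,d=d,W=cloud(d,c,T)); print(n,T.round(2).tolist(),c['fx'])
    W=cloud(d,c,T)
    for t in ['rack','blue_basket','white_basket','hook_grip','hook_tip','hook_stand']:
        r=env.pinpoint(n,t)
        print(t,[(np.round(x['location']).tolist(),round(x['score'],2),W[min(479,int(x['location'][1])),min(639,int(x['location'][0]))].round().tolist()) for x in r[:3]])
E
```

```text
{'time_s': 0.0, 'qpos': array([-7.24214210e+01,  1.83518683e+01,  8.97088583e+01,  1.88535634e-04,
        7.20425411e+01, -1.14444836e+00]), 'qvel': array([-0.0030359 , -0.00795473,  0.1016841 ,  0.02916052, -0.02856958,
       -0.02631008]), 'effort': array([-7.87259942e-04, -4.12466168e+01, -2.31975996e+01,  7.28312368e-02,
        4.55176283e-02, -1.51940289e-04]), 'ee_pos': array([ 184.4376981 , -544.09528699,  227.10136151]), 'ee_rot': array([-1.79896756e+02, -2.24178207e-03,  1.87229670e+01]), 'force': array([ 0.3625169 , -0.46931124,  0.73443443]), 'torque': array([-0.01084798,  0.05070266,  0.03317319]), 'gripper_force': 0.0, 'gripper_width': 91.15287601778833}
side [[-121.32, -1.22, -154.67, -61.26], [-121.32, -1.22, -154.67, 1147.45], [-121.32, -1.22, -154.67, 908.73], [0.0, 0.0, 0.0, 1.0]] 603.3326291008879
rack [([201.0, 349.0], 0.41, [-168876.0, -167667.0, -167906.0])]
blue_basket [([354.0, 383.0], 0.97, [-190482.0, -189274.0, -189512.0]), ([263.0, 368.0], 0.63, [-178024.0, -176815.0, -177054.0])]
white_basket []
hook_grip [([333.0, 205.0], 0.83, [-278226.0, -277018.0, -277256.0]), ([398.0, 204.0], 0.67, [-333170.0, -331961.0, -332200.0])]
hook_tip [([284.0, 249.0], 0.59, [-256524.0, -255316.0, -255554.0])]
hook_stand [([333.0, 228.0], 0.71, [-278745.0, -277537.0, -277775.0])]
top [[-172.15, -1.07, -88.44, 342.88], [-172.15, -1.07, -88.44, -61.81], [-172.15, -1.07, -88.44, 1180.88], [0.0, 0.0, 0.0, 1.0]] 495.64444065167413
rack []
blue_basket [([162.0, 356.0], 0.69, [-39100.0, -39505.0, -38262.0]), ([155.0, 267.0], 0.67, [-37297.0, -37702.0, -36459.0])]
white_basket [([158.0, 200.0], 0.86, [-38748.0, -39152.0, -37910.0])]
hook_grip [([425.0, 225.0], 0.61, [-138432.0, -138837.0, -137594.0])]
hook_tip [([340.0, 200.0], 0.87, [-112368.0, -112772.0, -111530.0])]
hook_stand [([410.0, 234.0], 0.56, [-138324.0, -138729.0, -137486.0])]
```

```bash
sed -i "s/T\[:3,:3\]=np.array(c\['rotation'\])/T[:3,:3]=R.from_euler('xyz',c['rotation'],degrees=True).as_matrix()/" h.py
python3 - <<'E'
from h import *
for n,px in (('side',[(354,383),(263,368),(333,205),(398,204),(284,249)]),('top',[(162,356),(155,267),(158,200),(425,225),(340,200),(410,234)])):
    c=env.camera_model(n);print(c)
    T=np.eye(4);T[:3,:3]=R.from_euler('xyz',c['rotation'],degrees=True).as_matrix();T[:3,3]=c['eye']
    z=np.load(n+'.npz');W=cloud(z['d'],c,T);np.savez(n+'.npz',p=z['p'],d=z['d'],W=W)
    for u,v in px: print(n,u,v,W[v,u].round())
E
```

```text
{'fx': 603.3326291008879, 'fy': 603.3326291008879, 'cx': 310.20728543160584, 'cy': 241.39458275174337, 'eye': array([ -61.25866458, 1147.45233038,  908.73255518]), 'rotation': array([-121.32315528,   -1.2206762 , -154.67280731])}
side 354 383 [211. 334.  73.]
side 263 368 [399. 356.  51.]
side 333 205 [ 527. -292.   89.]
side 398 204 [ 401. -534.   10.]
side 284 249 [ 610. -143.   -2.]
{'fx': 495.64444065167413, 'fy': 495.64444065167413, 'cx': 317.1459822738559, 'cy': 239.5663925133771, 'eye': array([ 342.88201113,  -61.80676576, 1180.87862419]), 'rotation': array([-172.14693152,   -1.07066845,  -88.43764512])}
top 162 356 [224. 270.   9.]
top 155 267 [429. 302.   4.]
top 158 200 [590. 306.   5.]
top 425 225 [ 533. -318.   95.]
top 340 200 [ 597. -130.   35.]
top 410 234 [ 519. -293.   51.]
```

View pics/top.png

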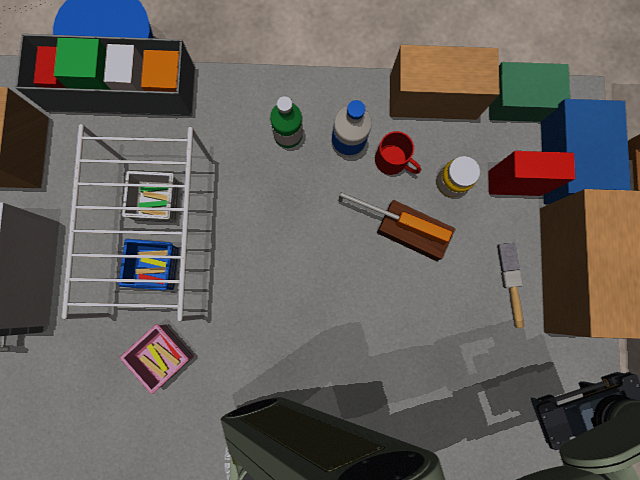

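View pics/side.png

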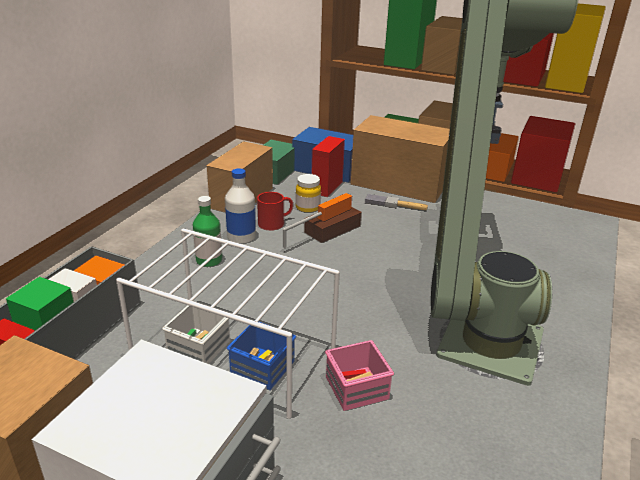

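Run:
```python
from h import *
z=np.load('top.npz');W=z['W'];hsv=cv2.cvtColor(z['p'],cv2.COLOR_BGR2HSV);H,S,V=cv2.split(hsv)
U=np.zeros((480,640),bool)
def reg(a,b,c,d):
    m=U.copy();m[b:d,a:c]=1;return m
def rep(n,m):
    P=W[m]; r=cv2.minAreaRect(P[:,:2].astype(np.float32)); print(n,m.sum(),np.round(r[0],1),np.round(r[1],1),round(r[2],1),'z',np.percentile(P[:,2],[5,50,95]).round(1))
Z=W[...,2]
rep('bluerim',reg(105,225,190,305)&(H>100)&(H<130)&(S>120)&(Z>66)&(Z<85))
rep('blue all',reg(105,225,190,305)&(H>100)&(H<130)&(S>120)&(Z<85)&(Z>-5))
rep('whiterim',reg(110,160,190,235)&(Z>66)&(Z<85))
rep('pinkrim',reg(110,315,200,400)&(Z>66)&(Z<85))
rep('racktop',reg(50,110,215,335)&(Z>195)&(Z<225))
o=reg(370,190,470,260)&(H>8)&(H<22)&(S>180)&(V>120)
rep('handle top',o&(Z>80))
rep('block',reg(360,190,470,270)&(Z>44)&(Z<58))
rep('rod',reg(330,185,400,225)&(Z>50)&(Z<88)&(S<80))
m=reg(330,185,395,222)&(Z>20)&(S<80);P=W[m];print(P[np.argsort(P[:,1])][::25].round())
P=W[o&(Z>80)];C=P[:,:2]-P[:,:2].mean(0);u=np.linalg.svd(C,full_matrices=False)[2];print(P.mean(0),u[0],np.degrees(np.arctan2(u[0,1],u[0,0])))
for n,a in(('det',(330,100,372,160)),('soft',(270,95,305,150)),('mug',(375,130,422,175))):
    rep(n,reg(*a)&(Z>30))
s=np.load('side.npz');Ws=s['W'];Zs=Ws[...,2]
m=np.zeros((480,640),bool);m[225:360,110:350]=1;m&=(Zs>200)&(Zs<220)
P=Ws[m];r=cv2.minAreaRect(P[:,:2].astype(np.float32));print('side rack',r,np.median(P[:,2]))
hs=cv2.cvtColor(s['p'],cv2.COLOR_BGR2HSV);m=np.zeros((480,640),bool);m[315:395,222:300]=1;m&=(hs[...,0]>100)&(hs[...,0]<130)&(hs[...,1]>120)&(Zs>66)&(Zs<82)
P=Ws[m];r=cv2.minAreaRect(P[:,:2].astype(np.float32));print('side blue',r)
```

```text
bluerim 649 [430.1 302.7] [108.7 108. ] 87.3 z [68.7 74.  78.1]
blue all 1587 [431.2 316.9] [138.  107.6] 86.4 z [ 2.1 48.2 76.9]
whiterim 641 [589.  309.4] [108.8 108.8] 88.6 z [68.6 73.9 77.7]
pinkrim 775 [252.3 242.4] [108.3 183.5] 45.0 z [68.4 73.8 77.7]
racktop 4751 [505.7 295.2] [387.5 230.8] 0.5 z [209.2 213.  216.5]
handle top 594 [ 470.3 -199.4] [100.6 361.2] 27.2 z [92.6 96.  99.3]
block 1511 [ 574.3 -329.1] [160.3 173.8] 66.3 z [46.2 49.9 54. ]
rod 292 [ 590.7 -198.2] [144.2  46.7] 74.1 z [70.6 76.8 80.8]
[[ 555. -253.   53.]
 [ 561. -242.   79.]
 [ 561. -231.   77.]
 [ 569. -219.   81.]
 [ 570. -206.   74.]
 [ 574. -194.   79.]
 [ 578. -183.   78.]
 [ 584. -171.   80.]
 [ 587. -158.   75.]
 [ 593. -146.   78.]
 [ 598. -135.   75.]
 [ 599. -128.   70.]]
[ 530.11023646 -317.19499286   97.73105875] [-0.2882302  -0.95756115] -106.75203012588534
det 1638 [ 563.9 -104.9] [ 82.8 450. ] 76.7 z [ 49.4 142.2 211. ]
soft 1216 [568.6 -12.3] [456.6  71.4] 3.5 z [ 46.6 128.  191.2]
mug 836 [ 531.9 -199.9] [113.7 454.1] 67.9 z [34.  71.1 91.6]
side rack ((502.56268310546875, 389.31689453125), (393.08892822265625, 416.2461242675781), 1.1956380605697632) 212.0961426193062
side blue ((427.8575744628906, 308.1278076171875), (110.10234832763672, 109.70333862304688), 86.36915588378906)
```

```bash
cat >> h.py <<'E'
def plan(x,y,z,yaw,n):
    """rows (tool axes) from measured pose to world target, tool pointing down; equal rows, yaw first shared"""
    s=env.state();p=np.array(s['ee_pos']);w=s['ee_rot'][2];t=np.array([x,y,z])
    d=(yaw-w+180)%360-180
    print('at',p.round(1),np.round(s['ee_rot'],2),'t',round(s['time_s'],2))
    for i in range(n):
        a=np.radians(w+d*i/n);e=(t-p)/n/1000
        print([round(v,4) for v in (np.cos(a)*e[0]+np.sin(a)*e[1],np.sin(a)*e[0]-np.cos(a)*e[1],-e[2])],'spin',round(-np.radians(d/n),4))
E
python3 - <<'E'
from h import *
z=np.load('top.npz');W=z['W'];H,S,V=cv2.split(cv2.cvtColor(z['p'],cv2.COLOR_BGR2HSV));Z=W[...,2]
B=np.zeros((480,640),bool);B[190:270,365:465]=1
def big(m):
    n,l,st,_=cv2.connectedComponentsWithStats(m.astype(np.uint8));return l==1+np.argmax(st[1:,4])
o=big(B&(S>170)&(H>8)&(H<22)&(Z>86)&(Z<106)); P=W[o];r=cv2.minAreaRect(P[:,:2].astype(np.float32));print('handle',o.sum(),r,np.median(P[:,2]))
b=big(B&(Z>42)&(Z<59)&(S>60));P=W[b|o];r=cv2.minAreaRect(P[:,:2].astype(np.float32));print('block',b.sum(),r)
b=b&~cv2.dilate(o.astype(np.uint8),np.ones((3,3))).astype(bool);P=W[b];r=cv2.minAreaRect(P[:,:2].astype(np.float32));print('block only',r)
plan(533,-317,150,70.5,6)
E
```

```text
handle 648 ((530.3989868164062, -317.952392578125), (119.65805053710938, 26.56049156188965), 68.99520111083984) 95.73861118433877
block 1462 ((531.7360229492188, -309.9866638183594), (159.29110717773438, 80.42345428466797), 66.20209503173828)
block only ((531.7928466796875, -309.85791015625), (159.00961303710938, 80.42345428466797), 66.20209503173828)
at [ 184.6 -544.6  228. ] [179.99  -0.    18.72] t 0.7
[np.float64(0.0672), np.float64(-0.0173), np.float64(0.013)] spin -0.1506
[np.float64(0.069), np.float64(-0.007), np.float64(0.013)] spin -0.1506
[np.float64(0.0693), np.float64(0.0034), np.float64(0.013)] spin -0.1506
[np.float64(0.068), np.float64(0.0138), np.float64(0.013)] spin -0.1506
[np.float64(0.0651), np.float64(0.0238), np.float64(0.013)] spin -0.1506
[np.float64(0.0608), np.float64(0.0333), np.float64(0.013)] spin -0.1506
```

```bash
python3 -c "
from h import *
plan(530.4,-318,150,69,10)"
```

```text
at [ 184.6 -544.6  228. ] [179.99  -0.    18.72] t 0.7
[np.float64(0.04), np.float64(-0.0104), np.float64(0.0078)] spin -0.0877
[np.float64(0.0408), np.float64(-0.0068), np.float64(0.0078)] spin -0.0877
[np.float64(0.0412), np.float64(-0.0032), np.float64(0.0078)] spin -0.0877
[np.float64(0.0413), np.float64(0.0004), np.float64(0.0078)] spin -0.0877
[np.float64(0.0411), np.float64(0.004), np.float64(0.0078)] spin -0.0877
[np.float64(0.0406), np.float64(0.0076), np.float64(0.0078)] spin -0.0877
[np.float64(0.0398), np.float64(0.0112), np.float64(0.0078)] spin -0.0877
[np.float64(0.0387), np.float64(0.0146), np.float64(0.0078)] spin -0.0877
[np.float64(0.0372), np.float64(0.0179), np.float64(0.0078)] spin -0.0877
[np.float64(0.0355), np.float64(0.0211), np.float64(0.0078)] spin -0.0877
```

>>> {"op": "arm_command", "data": {"motion": [{"offset": [0.04,-0.0104,0.008],"spin": -0.088},{"offset": [0.041,-0.007,0.008],"spin": -0.088},{"offset": [0.041,-0.003,0.008],"spin": -0.088},{"offset": [0.041,0.0004,0.008],"spin": -0.088},{"offset": [0.041,0.004,0.008],"spin": -0.088}], "jaw": 0.08}}

```text
time_s: 1.32
ee_pos: [358.1, -430.7, 187.9]
ee_rot: [180.0, 0.0, 44.1]
force: [0.4, -0.2, 0.2]
gripper_width: 80.4
gripper_force: 0.0
```

>>> {"op": "arm_command", "data": {"motion": [{"offset": [0.0406,0.0076,0.008],"spin": -0.088},{"offset": [0.04,0.011,0.008],"spin": -0.088},{"offset": [0.0387,0.0146,0.008],"spin": -0.088},{"offset": [0.037,0.018,0.008],"spin": -0.088},{"offset": [0.0355,0.021,0.008],"spin": -0.088}]}}

```text
time_s: 1.95
ee_pos: [530.7, -317.0, 147.8]
ee_rot: [180.0, 0.0, 69.3]
force: [0.3, -1.1, 0.5]
gripper_width: 80.0
gripper_force: 0.0
```

>>> {"op": "arm_command", "data": {"motion": [{"offset": [0,0,0],"spin": 0},{"offset": [0,0,0],"spin": 0}]}}

```text
time_s: 2.2
ee_pos: [529.1, -318.0, 147.9]
ee_rot: [-180.0, 0.0, 69.1]
force: [0.1, -0.3, -0.0]
gripper_width: 80.1
gripper_force: 0.0
```

```bash
python3 -c "
from h import *
plan(530.4,-318,72,69,4)
p,d,c,T=grab('wrist');cv2.imwrite('pics/w1.png',p);W=cloud(d,c,T)
H,S,V=cv2.split(cv2.cvtColor(p,cv2.COLOR_BGR2HSV))
m=(S>170)&(H>8)&(H<22)&(W[...,2]>86)&(W[...,2]<106)
r=cv2.minAreaRect(W[m][:,:2].astype(np.float32));print(m.sum(),r)"
```

```text
at [ 529.1 -318.   147.9] [-1.7997e+02  3.0000e-02  6.9130e+01] t 2.2
[np.float64(0.0001), np.float64(0.0003), np.float64(0.019)] spin 0.0006
[np.float64(0.0001), np.float64(0.0003), np.float64(0.019)] spin 0.0006
[np.float64(0.0001), np.float64(0.0003), np.float64(0.019)] spin 0.0006
[np.float64(0.0001), np.float64(0.0003), np.float64(0.019)] spin 0.0006
5015 ((532.1859130859375, -312.2253112792969), (106.63681030273438, 25.51099967956543), 68.83302307128906)
```

>>> {"op": "arm_command", "data": {"motion": [{"offset": [0,0.001,0.025],"spin": 0},{"offset": [0,0,0.025],"spin": 0},{"offset": [0,0,0.02],"spin": 0},{"offset": [0,0,0.005],"spin": 0},{"offset": [0,0,0],"spin": 0}]}}

```text
time_s: 2.88
ee_pos: [530.1, -318.9, 73.5]
ee_rot: [180.0, 0.0, 69.1]
force: [0.2, 0.3, 0.0]
gripper_width: 79.7
gripper_force: 0.0
```

>>> {"op": "arm_command", "data": {"motion": [{"offset": [0,0,0],"spin": 0},{"offset": [0,0,0],"spin": 0},{"offset": [0,0,0],"spin": 0},{"offset": [0,0,0],"spin": 0},{"offset": [0,0,0],"spin": 0}], "jaw": 0.01, "newtons": 40}}

```text
time_s: 3.5
ee_pos: [530.5, -318.1, 73.0]
ee_rot: [180.0, 0.0, 69.1]
force: [0.8, 0.6, -0.1]
gripper_width: 32.9
gripper_force: 0.0
```

>>> {"op": "arm_command", "data": {"motion": [{"offset": [0,0,-0.02],"spin": 0},{"offset": [0,0,-0.03],"spin": 0},{"offset": [0,0,-0.03],"spin": 0},{"offset": [0,0,-0.02],"spin": 0},{"offset": [0,0,0],"spin": 0}]}}

```text
time_s: 4.12
ee_pos: [531.0, -318.5, 174.1]
ee_rot: [179.8, 0.0, 69.1]
force: [-0.2, 0.2, -3.1]
gripper_width: 25.5
gripper_force: 40.0
```

```bash
python3 -c "
from h import *
plan(430,-80,172,90.5,10)
p,d,c,T=grab('top');W=cloud(d,c,T);Z=W[...,2]
p2,d2,c2,T2=grab('side');cv2.imwrite('pics/s2.png',p2[120:330,150:450])
print([ (x['location'],x['score']) for x in env.pinpoint('top','hook_tip')])"
```

```text
at [ 531.  -318.5  174.1] [1.7983e+02 4.0000e-02 6.9150e+01] t 4.12
[np.float64(0.0187), np.float64(-0.0179), np.float64(0.0002)] spin -0.0373
[np.float64(0.0193), np.float64(-0.0172), np.float64(0.0002)] spin -0.0373
[np.float64(0.02), np.float64(-0.0165), np.float64(0.0002)] spin -0.0373
[np.float64(0.0206), np.float64(-0.0157), np.float64(0.0002)] spin -0.0373
[np.float64(0.0211), np.float64(-0.015), np.float64(0.0002)] spin -0.0373
[np.float64(0.0217), np.float64(-0.0142), np.float64(0.0002)] spin -0.0373
[np.float64(0.0222), np.float64(-0.0133), np.float64(0.0002)] spin -0.0373
[np.float64(0.0227), np.float64(-0.0125), np.float64(0.0002)] spin -0.0373
[np.float64(0.0231), np.float64(-0.0117), np.float64(0.0002)] spin -0.0373
[np.float64(0.0236), np.float64(-0.0108), np.float64(0.0002)] spin -0.0373
[([343.3, 190.0], 0.95)]
```

View pics/s2.png

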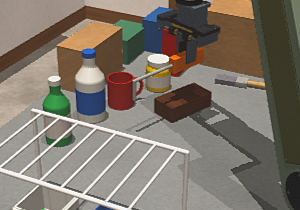

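```bash
python3 -c "
from h import *
s=env.state();g=np.array(s['ee_pos']);a=np.radians(s['ee_rot'][2])
for n in('top','side'):
    p,d,c,T=grab(n);W=cloud(d,c,T);D=W-g
    l=D[...,0]*np.cos(a)+D[...,1]*np.sin(a);q=-D[...,0]*np.sin(a)+D[...,1]*np.cos(a);h=D[...,2]
    m=(l>75)&(l<190)&(abs(q)<25)&(abs(h)<45)&(d>0);print(n,m.sum(),np.polyfit(l[m],h[m],1),np.polyfit(l[m],q[m],1),np.median(h[m]))
    m=(l>175)&(l<230)&(abs(q)<30)&(h<30)&(h>-110)&(d>0);print('tip',m.sum(),l[m].max() if m.any() else 0, np.median(l[m]),np.percentile(h[m],[0,3,50,97]))
"
```

```text
top 260 [-4.11695917e-03 -6.92811040e+00] [-0.00067175 -0.44549923] -7.367009168081381
tip 92 203.97542097765682 194.73666102389245 [-64.57431236 -62.03314041  -8.18625903  -3.96566496]
side 120 [ 1.08554648e-02 -1.14356314e+01] [0.01651691 1.01501314] -9.606771708049564
tip 109 211.9624104646911 203.60810912037866 [-71.81986407 -64.82367603 -25.93939152  -7.04679874]
```

>>> {"op": "arm_command", "data": {"motion": [{"offset": [0.019,-0.018,0],"spin": -0.037},{"offset": [0.0195,-0.017,0],"spin": -0.037},{"offset": [0.02,-0.0165,0],"spin": -0.037},{"offset": [0.0206,-0.016,0],"spin": -0.037},{"offset": [0.021,-0.015,0],"spin": -0.037}]}}

```text
time_s: 5.0
ee_pos: [479.2, -197.6, 172.1]
ee_rot: [-179.9, -0.0, 79.8]
force: [-0.2, 1.0, -2.6]
gripper_width: 25.7
gripper_force: 40.0
```

>>> {"op": "arm_command", "data": {"motion": [{"offset": [0.0217,-0.014,0],"spin": -0.037},{"offset": [0.022,-0.013,0],"spin": -0.037},{"offset": [0.0227,-0.0125,0],"spin": -0.037},{"offset": [0.023,-0.012,0],"spin": -0.037},{"offset": [0.0236,-0.011,0],"spin": -0.037}]}}

```text
time_s: 5.62
ee_pos: [428.8, -78.7, 172.3]
ee_rot: [-179.9, -0.0, 90.4]
force: [0.5, 0.4, -2.4]
gripper_width: 26.2
gripper_force: 40.0
```

>>> {"op": "arm_command", "data": {"motion": [{"offset": [0,0,0],"spin": 0},{"offset": [0,0,0],"spin": 0}]}}

```text
time_s: 5.88
ee_pos: [429.9, -79.8, 172.8]
ee_rot: [180.0, 0.0, 90.3]
force: [0.2, -0.1, -1.9]
gripper_width: 25.7
gripper_force: 40.0
```

```bash
python3 -c "
from h import *
plan(430,82,175,90.5,5)
s=env.state();g=np.array(s['ee_pos']);a=np.radians(s['ee_rot'][2])
p,d,c,T=grab('side');cv2.imwrite('pics/s3.png',p);W=cloud(d,c,T)
p,d,c,T=grab('top');W=cloud(d,c,T);cv2.imwrite('pics/t3.png',p);D=W-g
l=D[...,0]*np.cos(a)+D[...,1]*np.sin(a);q=-D[...,0]*np.sin(a)+D[...,1]*np.cos(a);h=D[...,2]
m=(l>75)&(l<190)&(abs(q)<25)&(abs(h)<45)&(d>0);print(m.sum(),np.polyfit(l[m],h[m],1),np.polyfit(l[m],q[m],1),np.median(h[m]))
"
```

```text
at [429.9 -79.8 172.8] [1.7999e+02 3.0000e-02 9.0340e+01] t 5.88
[np.float64(0.0324), np.float64(0.0002), np.float64(-0.0004)] spin -0.0006
[np.float64(0.0324), np.float64(0.0002), np.float64(-0.0004)] spin -0.0006
[np.float64(0.0324), np.float64(0.0002), np.float64(-0.0004)] spin -0.0006
[np.float64(0.0324), np.float64(0.0003), np.float64(-0.0004)] spin -0.0006
[np.float64(0.0324), np.float64(0.0003), np.float64(-0.0004)] spin -0.0006
221 [-4.10371290e-03 -6.83000757e+00] [ 0.00254481 -1.66078511] -7.336733442287624
```

View pics/s3.png

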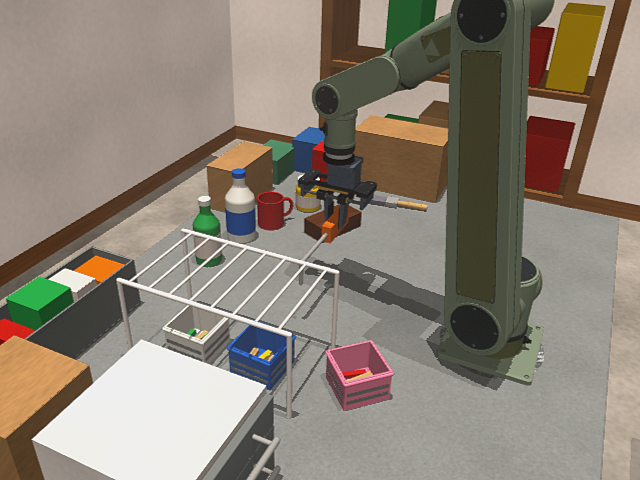

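>>> {"op": "arm_command", "data": {"motion": [{"offset": [0.033,0,0],"spin": 0},{"offset": [0.033,0,0],"spin": 0},{"offset": [0.033,0,0],"spin": 0},{"offset": [0.033,0,0],"spin": 0},{"offset": [0.03,0.001,0],"spin": 0}]}}

```text
time_s: 6.6
ee_pos: [430.1, 83.1, 172.8]
ee_rot: [180.0, 0.0, 90.3]
force: [-0.3, -0.0, -1.2]
gripper_width: 26.0
gripper_force: 40.0
```

>>> {"op": "arm_command", "data": {"motion": [{"offset": [0,0,0],"spin": 0},{"offset": [0,0,0.02],"spin": 0},{"offset": [0,0,0.02],"spin": 0},{"offset": [0,0,0.02],"spin": 0},{"offset": [0,0,0.01],"spin": 0}]}}

```text
time_s: 7.22
ee_pos: [429.4, 81.4, 101.9]
ee_rot: [-179.9, 0.0, 90.3]
force: [-0.5, -1.1, -2.9]
gripper_width: 25.7
gripper_force: 40.0
```

```bash
python3 -c "
from h import *
print(env.state()['force'])
plan(430,82,101,90.5,1)
p,d,c,T=grab('side');cv2.imwrite('pics/s4.png',cv2.resize(p[210:400,100:360],None,fx=3,fy=3))
"
```

```text
[-0.50425992 -1.07097069 -2.93045593]
at [429.4  81.4 101.9] [-1.799e+02  5.000e-02  9.027e+01] t 7.22
[np.float64(0.0006), np.float64(0.0006), np.float64(0.0009)] spin -0.004
```

View pics/s4.png

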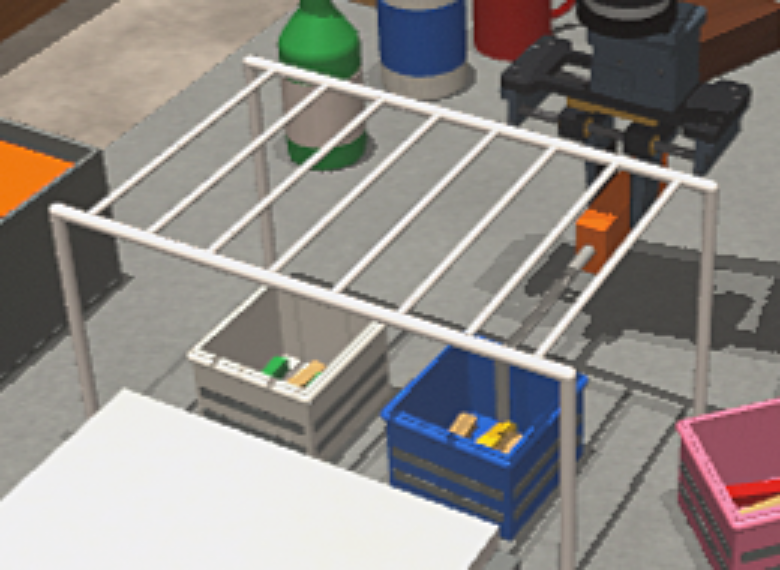

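The rod goes over the front wall and stands inside the blue basket, at about (503,380) in the crop. I'll pull now.

>>> {"op": "arm_command", "data": {"motion": [{"offset": [-0.006,0,0],"spin": 0},{"offset": [-0.008,0,0],"spin": 0},{"offset": [-0.01,0,0],"spin": 0},{"offset": [-0.012,0,0],"spin": 0},{"offset": [-0.012,0,0],"spin": 0}]}}

```text
time_s: 7.9
ee_pos: [430.0, 33.9, 103.2]
ee_rot: [180.0, -0.0, 90.3]
force: [0.6, 2.5, -1.4]
gripper_width: 25.9
gripper_force: 40.0
```

>>> {"op": "arm_command", "data": {"motion": [{"offset": [-0.012,0,0],"spin": 0},{"offset": [-0.012,0,0],"spin": 0},{"offset": [-0.012,0,0],"spin": 0},{"offset": [-0.012,0,0],"spin": 0},{"offset": [-0.012,0,0],"spin": 0}]}}

```text
time_s: 8.52
ee_pos: [430.2, -26.2, 102.9]
ee_rot: [-180.0, -0.0, 90.3]
force: [-0.3, 2.9, -0.3]
gripper_width: 25.9
gripper_force: 40.0
```

```bash
cat > b.py <<'E'
from h import *
p,d,c,T=grab('top');W=cloud(d,c,T);Z=W[...,2];H,S,V=cv2.split(cv2.cvtColor(p,cv2.COLOR_BGR2HSV))
m=(H>100)&(H<130)&(S>120)&(Z>66)&(Z<85)&(W[...,1]>-60)&(W[...,1]<400)&(W[...,0]>330)&(W[...,0]<520)
print(cv2.minAreaRect(W[m][:,:2].astype(np.float32)),m.sum())
plan(430,-162,101,90.5,1)
E
python3 b.py
```

```text
((430.6480712890625, 213.6004180908203), (108.13697052001953, 107.84467315673828), 86.06449890136719) 579
at [430.2 -27.6 102.9] [-1.7999e+02  1.0000e-01  9.0360e+01] t 8.57
[np.float64(-0.1344), np.float64(-0.0011), np.float64(0.0019)] spin -0.0024
```

>>> {"op": "arm_command", "data": {"motion": [{"offset": [-0.013,0,0],"spin": 0},{"offset": [-0.013,0,0],"spin": 0},{"offset": [-0.013,0,0],"spin": 0},{"offset": [-0.013,0,0],"spin": 0},{"offset": [-0.013,0,0],"spin": 0}]}}

```text
time_s: 9.2
ee_pos: [430.5, -91.5, 102.9]
ee_rot: [-180.0, 0.0, 90.3]
force: [-0.7, 1.0, -2.9]
gripper_width: 25.6
gripper_force: 40.0
```

>>> {"op": "arm_command", "data": {"motion": [{"offset": [-0.014,0,0],"spin": 0},{"offset": [-0.014,0,0],"spin": 0},{"offset": [-0.014,0,0],"spin": 0},{"offset": [-0.014,0,0],"spin": 0},{"offset": [-0.012,0,0],"spin": 0}]}}

```text
time_s: 9.82
ee_pos: [431.0, -159.4, 102.9]
ee_rot: [180.0, 0.0, 90.3]
force: [0.2, 1.0, -3.7]
gripper_width: 25.9
gripper_force: 40.0
```

>>> {"op": "arm_command", "data": {"motion": [{"offset": [0,0,0],"spin": 0},{"offset": [0.008,0,0],"spin": 0},{"offset": [0.007,0,0],"spin": 0},{"offset": [0,0,0],"spin": 0}]}}

```text
time_s: 10.32
ee_pos: [430.8, -142.5, 103.0]
ee_rot: [-180.0, -0.0, 90.4]
force: [-0.7, -0.0, -1.0]
gripper_width: 26.0
gripper_force: 40.0
```

```bash
python3 b.py; python3 -c "
from h import *;print(env.state()['force'])"
```

```text
((431.06640625, 79.2237548828125), (107.81753540039062, 107.72991180419922), 86.52405548095703) 630
at [ 431.  -142.8  103. ] [1.7999e+02 1.0000e-02 9.0430e+01] t 10.38
[np.float64(-0.0192), np.float64(-0.0011), np.float64(0.002)] spin -0.0012
[-0.72536035  0.66565956 -2.26473978]
```

>>> {"op": "arm_command", "data": {"motion": [{"offset": [0,0,-0.015],"spin": 0},{"offset": [0,0,-0.025],"spin": 0},{"offset": [0,0,-0.025],"spin": 0},{"offset": [0,0,-0.02],"spin": 0},{"offset": [0,0,0],"spin": 0}]}}

```text
time_s: 11.0
ee_pos: [431.9, -143.7, 189.2]
ee_rot: [179.8, 0.1, 90.4]
force: [0.2, 0.2, -1.5]
gripper_width: 26.0
gripper_force: 40.0
```

```bash
python3 b.py; python3 -c "
from h import *
plan(531,-312,187,66.5,8)
s=env.state();g=np.array(s['ee_pos']);a=np.radians(s['ee_rot'][2])
p,d,c,T=grab('top');W=cloud(d,c,T);D=W-g
l=D[...,0]*np.cos(a)+D[...,1]*np.sin(a);q=-D[...,0]*np.sin(a)+D[...,1]*np.cos(a);h=D[...,2]
m=(l>75)&(l<190)&(abs(q)<25)&(abs(h)<45)&(d>0);print(m.sum(),np.polyfit(l[m],h[m],1),np.polyfit(l[m],q[m],1),np.median(h[m]))
m=(l>175)&(l<230)&(abs(q)<30)&(h<20)&(h>-30)&(d>0);print(l[m].max())
"
```

```text
((430.90045166015625, 79.11429595947266), (108.06786346435547, 107.49884033203125), 86.59349060058594) 630
at [ 431.1 -143.5  188. ] [1.7995e+02 3.0000e-02 9.0360e+01] t 11.05
[np.float64(-0.0185), np.float64(-0.0012), np.float64(0.087)] spin -0.0025
at [ 431.1 -143.5  188. ] [1.7995e+02 3.0000e-02 9.0360e+01] t 11.05
[np.float64(-0.0211), np.float64(0.0124), np.float64(0.0001)] spin 0.052
[np.float64(-0.0205), np.float64(0.0134), np.float64(0.0001)] spin 0.052
[np.float64(-0.0197), np.float64(0.0145), np.float64(0.0001)] spin 0.052
[np.float64(-0.019), np.float64(0.0155), np.float64(0.0001)] spin 0.052
[np.float64(-0.0181), np.float64(0.0165), np.float64(0.0001)] spin 0.052
[np.float64(-0.0173), np.float64(0.0174), np.float64(0.0001)] spin 0.052
[np.float64(-0.0163), np.float64(0.0183), np.float64(0.0001)] spin 0.052
[np.float64(-0.0154), np.float64(0.0191), np.float64(0.0001)] spin 0.052
277 [-1.58550879e-03 -7.57212753e+00] [ 0.00151478 -1.30108724] -7.750511842120176
203.34510056518755
```

>>> {"op": "arm_command", "data": {"motion": [{"offset": [-0.021,0.0124,0],"spin": 0.052},{"offset": [-0.0205,0.0134,0],"spin": 0.052},{"offset": [-0.02,0.0145,0],"spin": 0.052},{"offset": [-0.019,0.0155,0],"spin": 0.052},{"offset": [-0.018,0.0165,0],"spin": 0.052}]}}

```text
time_s: 11.72
ee_pos: [493.1, -249.2, 186.3]
ee_rot: [-179.8, -0.0, 75.3]
force: [-0.7, 0.2, -2.4]
gripper_width: 25.5
gripper_force: 40.0
```

>>> {"op": "arm_command", "data": {"motion": [{"offset": [-0.017,0.0174,0],"spin": 0.052},{"offset": [-0.0163,0.018,0],"spin": 0.052},{"offset": [-0.0154,0.019,0],"spin": 0.052},{"offset": [0,0,0],"spin": 0},{"offset": [0,0,0],"spin": 0}]}}

```text
time_s: 12.35
ee_pos: [529.7, -310.9, 186.7]
ee_rot: [-179.8, -0.0, 66.5]
force: [-0.5, 0.7, -2.3]
gripper_width: 25.9
gripper_force: 40.0
```

>>> {"op": "arm_command", "data": {"motion": [{"offset": [0,0,0.025],"spin": 0},{"offset": [0,0,0.025],"spin": 0},{"offset": [0,0,0.025],"spin": 0},{"offset": [0,0,0.015],"spin": 0},{"offset": [0,0,0],"spin": 0}]}}

```text
time_s: 12.98
ee_pos: [529.8, -310.8, 97.0]
ee_rot: [-179.8, -0.0, 66.5]
force: [0.7, 0.2, -2.3]
gripper_width: 25.8
gripper_force: 40.0
```

>>> {"op": "arm_command", "data": {"motion": [{"offset": [0,0,0.004],"spin": 0},{"offset": [0,0,0.003],"spin": 0},{"offset": [0,0,0],"spin": 0}]}}

```text
time_s: 13.35
ee_pos: [530.7, -311.8, 91.2]
ee_rot: [180.0, 0.0, 66.5]
force: [-0.1, -0.0, -2.3]
gripper_width: 25.6
gripper_force: 40.0
```

>>> {"op": "arm_command", "data": {"motion": [{"offset": [0,0,0.002],"spin": 0},{"offset": [0,0,0.002],"spin": 0},{"offset": [0,0,0.002],"spin": 0},{"offset": [0,0,0],"spin": 0}]}}

```text
time_s: 13.85
ee_pos: [530.5, -311.6, 84.7]
ee_rot: [-180.0, -0.0, 66.5]
force: [-0.0, 0.4, -2.1]
gripper_width: 26.1
gripper_force: 40.0
```

>>> {"op": "arm_command", "data": {"motion": [{"offset": [0,0,0.001],"spin": 0},{"offset": [0,0,0.001],"spin": 0},{"offset": [0,0,0],"spin": 0}]}}

```text
time_s: 14.22
ee_pos: [530.7, -311.9, 84.1]
ee_rot: [179.9, 0.0, 66.5]
force: [-2.2, 0.3, 5.9]
gripper_width: 25.8
gripper_force: 40.0
```

Contact with the block is felt (+6 N). I'll release, wait for the fingers and go up.

>>> {"op": "arm_command", "data": {"motion": [{"offset": [0,0,0],"spin": 0},{"offset": [0,0,0],"spin": 0},{"offset": [0,0,0],"spin": 0},{"offset": [0,0,0],"spin": 0},{"offset": [0,0,0],"spin": 0}], "jaw": 0.07}}

```text
time_s: 14.85
ee_pos: [530.7, -311.7, 82.8]
ee_rot: [-180.0, 0.0, 66.5]
force: [0.5, -1.1, -0.1]
gripper_width: 69.0
gripper_force: 0.0
```

>>> {"op": "arm_command", "data": {"motion": [{"offset": [0,0,-0.015],"spin": 0},{"offset": [0,0,-0.03],"spin": 0},{"offset": [0,0,-0.04],"spin": 0},{"offset": [0,0,-0.04],"spin": 0},{"offset": [0,0,-0.01],"spin": 0}]}}

```text
time_s: 15.48
ee_pos: [531.9, -312.5, 222.1]
ee_rot: [179.6, 0.1, 66.5]
force: [0.2, -0.1, -0.9]
gripper_width: 69.8
gripper_force: 0.0
```

>>> {"op": "arm_command", "data": {"motion": [{"offset": [-0.05,0,0],"spin": 0},{"offset": [-0.05,0,0],"spin": 0},{"offset": [-0.05,0,0],"spin": 0},{"offset": [-0.03,0,0],"spin": 0},{"offset": [0,0,0],"spin": 0}]}}

```text
time_s: 16.1
ee_pos: [457.4, -478.2, 216.7]
ee_rot: [-179.9, -0.0, 66.3]
force: [0.6, -0.2, -0.5]
gripper_width: 70.2
gripper_force: 0.0
```

```bash
python3 - <<'E'
from h import *
p,d,c,T=grab('side');cv2.imwrite('pics/s5.png',p)
p,d,c,T=grab('top');W=cloud(d,c,T);H,S,V=cv2.split(cv2.cvtColor(p,cv2.COLOR_BGR2HSV));Z=W[...,2]
B=np.zeros((480,640),bool);B[190:270,365:465]=1
m=B&(S>170)&(H>8)&(H<22)&(Z>86)&(Z<106);P=W[m];print(m.sum(),cv2.minAreaRect(P[:,:2].astype(np.float32)),np.median(Z[m]))
cv2.imwrite('pics/t5.png',p)
E
python3 b.py
```

```text
647 ((531.3218383789062, -312.2911376953125), (120.33528900146484, 27.841442108154297), 66.76214599609375) 95.75870383642882
((430.8205871582031, 79.04454803466797), (107.60016632080078, 107.36275482177734), 86.72393035888672) 636
at [ 459.1 -475.7  217.5] [-1.7994e+02 -6.0000e-02  6.6540e+01] t 16.25
[np.float64(0.2762), np.float64(-0.1516), np.float64(0.1165)] spin -0.4182
```

View pics/s5.png

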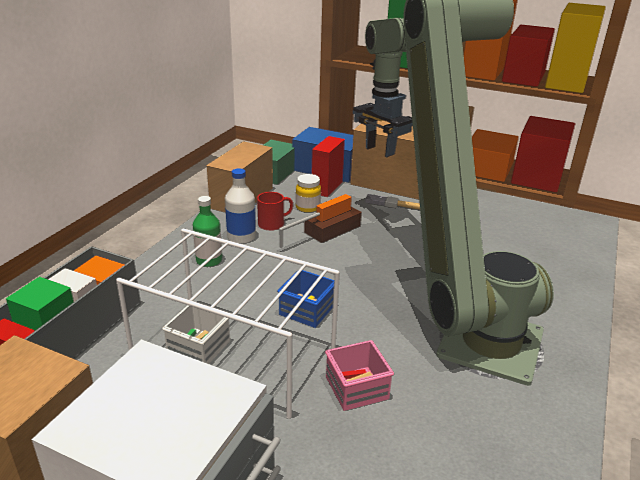

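The blue basket stands in front of the rack at (306,298). The hook lies on its block at (334,212), 2 mm from the centre, and the other things look undisturbed.

```bash
python3 -c "
from workcell import env
print(env.job_done())"
```

```text
the job is handed in; nothing more can be done
None
```

The job is handed in (no verdict came back): the blue basket stands upright about 5 cm clear in front of the rack, the hook lies level on its block about 2 mm from the middle, and nothing else appears to have moved.

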